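# Set out the perfume size range for the next guest

### The job

Set the four perfume bottles out on the row of marble coasters, one in the middle of each, in order of size: the largest on the coaster next to the glass of scent strips, stepping down to the smallest beside the lidded jar. Each must stand upright with its broad faces square to the row, so that the four wide fronts run in line along the board. Set each down gently: do not drop or tip a bottle, and leave the glass of strips and the jar where they are.

Things in the scene. Friction and masses are not known exactly. Their poses are not given: they have to be found in the camera images.
- bottle_100: The largest (100 ml) of four perfume bottles of one design: flat green glass body 62 mm wide (y), 34 deep (x), 86 tall, 6 mm brass neck, round black cap 25 mm across, 32 tall; 124 mm tall in all, one rigid piece, about 210 g. Starts upright on the white cloth between robot and board. Origin: centre of underside; z up, y along its width, broad faces look to -x and +x.
- bottle_50: The second largest (50 ml) of four perfume bottles of one design: flat green glass body 52 mm wide (y), 28 deep (x), 68 tall, 5 mm brass neck, round black cap 22 mm across, 28 tall; 101 mm tall in all, one rigid piece, about 120 g. Starts upright on the white cloth between robot and board. Origin: centre of underside; z up, y along its width, broad faces look to -x and +x.
- bottle_30: The second smallest (30 ml) of four perfume bottles of one design: flat green glass body 44 mm wide (y), 24 deep (x), 56 tall, 5 mm brass neck, round black cap 20 mm across, 24 tall; 85 mm tall in all, one rigid piece, about 75 g. Starts upright on the white cloth between robot and board. Origin: centre of underside; z up, y along its width, broad faces look to -x and +x.
- bottle_15: The smallest (15 ml) of four perfume bottles of one design: flat green glass body 36 mm wide (y), 20 deep (x), 42 tall, 5 mm brass neck, round black cap 18 mm across, 20 tall; 67 mm tall in all, one rigid piece, about 45 g. Starts upright on the white cloth between robot and board. Origin: centre of underside; z up, y along its width, broad faces look to -x and +x.
- coaster_a: One of four alike white marble coasters with thin brass lines, 84 mm across, 8 thick, fixed in a row about 100 mm apart on a fixed dark wooden board (430 x 110 x 12 mm). Which name lies where in the row changes. Origin: centre of its underside, 12 mm above the cloth (z = 0); top at 20 mm. z up, y along the board and row (exactly), x across.
- coaster_b: One of four alike white marble coasters with thin brass lines, 84 mm across, 8 thick, fixed in a row about 100 mm apart on a fixed dark wooden board (430 x 110 x 12 mm). Which name lies where in the row changes. Origin: centre of its underside, 12 mm above the cloth (z = 0); top at 20 mm. z up, y along the board and row (exactly), x across.
- coaster_c: One of four alike white marble coasters with thin brass lines, 84 mm across, 8 thick, fixed in a row about 100 mm apart on a fixed dark wooden board (430 x 110 x 12 mm). Which name lies where in the row changes. Origin: centre of its underside, 12 mm above the cloth (z = 0); top at 20 mm. z up, y along the board and row (exactly), x across.
- coaster_d: One of four alike white marble coasters with thin brass lines, 84 mm across, 8 thick, fixed in a row about 100 mm apart on a fixed dark wooden board (430 x 110 x 12 mm). Which name lies where in the row changes. Origin: centre of its underside, 12 mm above the cloth (z = 0); top at 20 mm. z up, y along the board and row (exactly), x across.
- blotter_glass: Clear glass tumbler with a bunch of white paper scent strips, 58 mm across the rim, 70 tall (strips up to 125), loose on the cloth just beyond one end of the board (either end), about 120 mm from the middle of the nearest coaster. Origin: centre of its underside, z up.
- jar: Ribbed clear glass jar with lid and small steel knob, 68 mm across, 82 tall, loose on the cloth just beyond the other end of the board, about 120 mm from the middle of the nearest coaster. Origin: centre of its underside, z up.
Mind the look-alikes: they are no part of the job. What is shaped like the bottle_15 but orange is not meant.

How it is judged:
By the outcome, as a careful person would: the job done as asked, in the order asked, and still so for the second after the job is handed in, with the robot touching nothing.
It also fails if it takes over 128 s, if anything falls off the work surface, if the arm or the gripper's body presses on something with over 40 N, if the wrist force passes 120 N, or if a joint passes its speed limit or range.

### The arm

A 6-joint arm with a two-finger parallel gripper is mounted at the origin on the work surface. World frame = base frame: x ahead of the robot, y to its left, z up, the work surface at z = 0. Lengths are in m, angles in rad, forces in N, time in s.
With the tool pointing down it reaches from about 0.35 to 0.775 m from the base axis. Payload 7.3 kg.
Tool frame: the origin (TCP) lies between the finger pads; the fingertips stand 8 mm ahead of it and the grasp point (between the pads) lies 11 mm behind it (robot.nose_length is the distance from the TCP to the fingertips, in m); z points along the fingers, y is the line along which they close (so a half turn about z gives the same grasp; the last joint's range is limited). The gripper opens to 92 mm and grips with 3 to 60 N. Pads are 19 mm wide; open, the fingers measure 130 mm over their backs; the gripper's body (75 mm by 190 mm) begins 47 mm behind the grasp point.
Start: joints at [1.062, 0.342, 1.524, -0, 1.275, -0.146], TCP at [0.186, 0.491, 0.198] pointing down, gripper open.
Joint ranges: [-2.53, 2.53], [-0.77, 2.02], [0.04, 2.7], [-1, 4.14], [0.28, 2.66], [-3.11, 3.11]. Speed limits (rad/s): [2.57, 2.57, 3.14, 3.14, 3.14, 3.14].

### API

Orientations are given as [roll, pitch, yaw] about the fixed x, y, z axes, in that order (R = Rz(yaw) Ry(pitch) Rx(roll)).
In Python, from cell import robot gives the robot as it stands. The module is installed in compiled form; this text tells all that it offers.
- The arm moves only by the shell command python3 -m jog 'ROWS' [FORCE]. ROWS is JSON, a list that holds one entry, the list of rows, each a list of 5 numbers: the gripper's target within -1 to 1 (fully open at 1, half-way at 0, shut at -1), then the shift along the tool's x, y, z in m, then the turn about the tool's z in rad. A call has 1 to 5 rows; each row is the pose to reach, as a shift and turn from the pose commanded when the call began, along the tool's axes at that moment; what a row does not reach only later rows make up. A row lasts 1/12 s, in which the tool goes at most 41.7 mm and 7.16 degrees, less where a joint would pass 70% of its speed; a pose out of reach is approached as far as the arm can. A call with a gripper value outside its range is refused whole. The fingers move at their own pace and stop on an object; FORCE is the grip in N (left out, the last holds). Time passes only in rows, so rows that repeat a pose let the fingers close. It gives the time, the measured TCP pose, the force, the opening and the grip force at its end, in the units of the state.
- robot.observe(): the state, without advancing time (a new reading comes with each control period).
- robot.read_camera(name): name is "scene" or "side" or "wrist"; returns the picture (480x640x3 uint8, red, green, blue); there is no depth.
- robot.camera_model(name): a dict with "camera_matrix" (3x3 intrinsics, pixels), "position" and "attitude" of the camera in the world; the wrist camera has in their place "mount" (4x4, takes a point from camera to tool coordinates, whose origin is the TCP and whose axes are the flange's). Camera axes: x right, y down, z forward; pixel columns grow to the right and rows downward; lengths in m; the calibration is good to about 2 mm. A picture is of the moment at which its call begins: read the wrist's pose just before it. camera_model takes no time and is no camera call.
- robot.hand_in(): hands the job in; it is judged then, once.
The state is a dict: "time": time; "qpos": joint angles; "qvel": joint speeds; "joint_efforts": joint torques, N m; "tool_pos": TCP position; "tool_rot": TCP orientation; "contact_force": force on the tool from outside, world axes, zero at the start; "torque": the same for the moment, N m; "opening": finger opening in m; "grip_force": force on a finger pad.
Only numpy, scipy, OpenCV 4.12 (cv2) and the standard library are available. Lean on these libraries where they do the work, as an engineer would, in place of code of your own. Each camera call takes 0.05 s, during which the arm holds its last target. There are 200 camera calls.

## Working session

There is one attempt and no reset: what is moved stays moved. The work goes in short steps, Python scripts to look and compute and a shell command to move; the robot and the scene stay as the last step left them, time stands still between calls to the robot, and variables do not carry over. Pictures are saved under pics/ and viewed, at most 14 in all, crops included, and the job is handed in when it is done.

```bash
mkdir -p pics; python3 - <<'E'
from cell import robot
import cv2
for n in("scene","side"):
    im=robot.read_camera(n); cv2.imwrite(f"pics/{n}0.png",im[:,:,::-1])
    m=robot.camera_model(n); print(m)
print(robot.camera_model("wrist")); print(robot.observe())
E
```

```text
{'camera_matrix': array([[561.22235647,   0.        , 319.55508573],
       [  0.        , 561.22235647, 243.17243023],
       [  0.        ,   0.        ,   1.        ]]), 'position': array([ 1.16545344, -0.17969877,  0.76921405]), 'attitude': array([-2.41755754, -0.01902263,  1.32515607])}
{'camera_matrix': array([[565.82317619,   0.        , 320.0774114 ],
       [  0.        , 565.82317619, 240.4123366 ],
       [  0.        ,   0.        ,   1.        ]]), 'position': array([-0.03339531, -0.49212565,  0.6863077 ]), 'attitude': array([-2.26121500e+00, -8.35328873e-05, -8.17466437e-01])}
{'camera_matrix': array([[364.58242206,   0.        , 322.89399824],
       [  0.        , 364.58242206, 238.69767666],
       [  0.        ,   0.        ,   1.        ]]), 'mount': array([[ 1.56006137e-05, -9.68612666e-01, -2.48574943e-01,
         6.76788408e-02],
       [ 9.99999953e-01,  9.12772727e-05, -2.92916529e-04,
         4.91749421e-04],
       [ 3.06411903e-04, -2.48574927e-01,  9.68612622e-01,
        -1.86977269e-01],
       [ 0.00000000e+00,  0.00000000e+00,  0.00000000e+00,
         1.00000000e+00]])}
{'time': 0.1, 'qpos': array([ 1.06198115e+00,  3.42641052e-01,  1.52490021e+00, -5.99160566e-07,
        1.27538365e+00, -1.45979978e-01]), 'qvel': array([-0.00024338, -0.00311859, -0.00357675, -0.00169575,  0.00011599,
        0.00060238]), 'joint_efforts': array([ 2.28843135e-03, -4.32001591e+01, -2.44694424e+01,  7.20617571e-02,
        5.26789168e-02, -4.98799568e-05]), 'tool_pos': array([0.18611567, 0.49049013, 0.19742813]), 'tool_rot': array([-3.14027448e+00, -1.93226538e-04,  2.77875750e+00]), 'contact_force': array([ 0.24405145, -0.6809252 , -0.33467036]), 'torque': array([-0.01253877, -0.03740946, -0.03912905]), 'grip_force': 0.0, 'opening': 0.09185561282967379}
```

View pics/scene0.png

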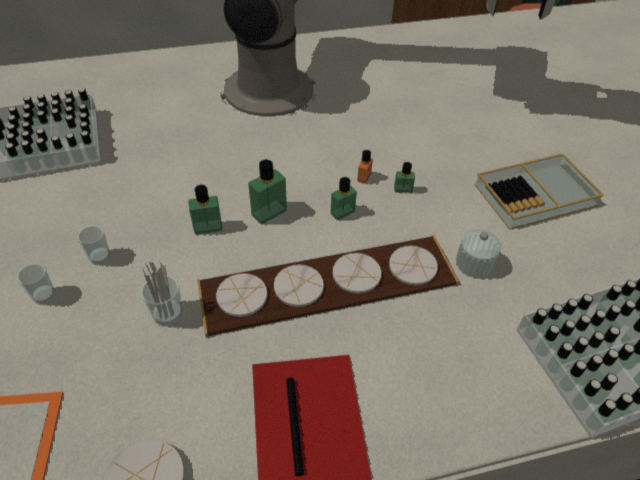

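View pics/side0.png

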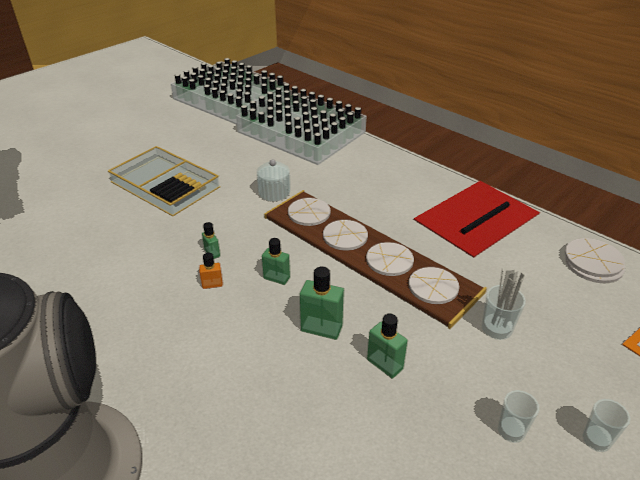

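Scene view: glass at (160,295) left, which is low y; jar at (480,255), high y. The bottles are 100 at (268,195), 50 at (205,212), 30 at (344,200) and 15 at (405,180), with the orange decoy at (365,168). The side view agrees: 100 (322,305), 50 (388,347), 30 (277,262), 15 (210,242).

```bash
cat > h.py <<'E'
import numpy as np,cv2
from scipy.spatial.transform import Rotation as R
from cell import robot
DIM={100:(.062,.034,.086,.124),50:(.052,.028,.068,.101),30:(.044,.024,.056,.085),15:(.036,.020,.042,.067)}
def cam(n,s=None):
    m=robot.camera_model(n);K=m["camera_matrix"]
    if n!="wrist": return K,R.from_euler('xyz',m["attitude"]).as_matrix(),m["position"]
    T=np.eye(4);T[:3,:3]=R.from_euler('xyz',s["tool_rot"]).as_matrix();T[:3,3]=s["tool_pos"]
    T=T@m["mount"];return K,T[:3,:3],T[:3,3]
def ray(c,px,z):
    K,A,p=c;px=np.atleast_2d(np.asarray(px,float))
    d=(A@np.linalg.inv(K)@np.c_[px,np.ones(len(px))].T).T
    return (p+d*((z-p[2])/d[:,2])[:,None])[:,:2]
def proj(c,P):
    K,A,p=c;q=K@A.T@(np.asarray(P)-p);return q[:2]/q[2]
def green(im):
    h=cv2.cvtColor(im,cv2.COLOR_RGB2HSV);return cv2.inRange(h,(50,70,25),(95,255,255))
def blobs(m,amin):
    n,l,s,c=cv2.connectedComponentsWithStats(m,connectivity=8)
    return [(l==i,s[i],c[i]) for i in range(1,n) if s[i][4]>=amin]
E
python3 - <<'E'
from h import *
for n,seed,board in(("scene",{100:(268,195),50:(205,212),30:(344,200),15:(405,180)},[(241,294),(299,285),(357,273),(413,265)]),
             ("side",{100:(322,305),50:(388,347),30:(277,262),15:(210,242)},[(434,285),(390,259),(345,235),(309,211)])):
    im=cv2.cvtColor(cv2.imread(f"pics/{n}0.png"),cv2.COLOR_BGR2RGB);c=cam(n)
    dark=(im.max(2)<45).astype(np.uint8)
    for k,(u,v) in seed.items():
        d=DIM[k];capz=(d[2]+.006+d[3])/2
        b=[x for x in blobs(dark,25) if abs(x[2][0]-u)<12 and -60<x[2][1]-v<0]
        for x in b: print(n,k,x[1],x[2].round(1),ray(c,x[2],capz).round(4))
    hsv=cv2.cvtColor(im,cv2.COLOR_RGB2HSV)
    light=(im.min(2)>110).astype(np.uint8)
    for u,v in board:
        x=[b for b in blobs(light,300) if b[0][v-6:v+7,u-6:u+7].any() and b[1][4]<4000]
        for b in x:
            ct=max(cv2.findContours(b[0].astype(np.uint8),0,1)[0],key=len)
            P=ray(c,cv2.convexHull(ct)[:,0],.020);print(n,"coaster",b[1][4],np.array(cv2.minEnclosingCircle((P*1000).astype(np.float32))[0]).round(1),cv2.minEnclosingCircle((P*1000).astype(np.float32))[1])
E
```

```text
scene 100 [260 160  14  20 236] [266.1 169.8] [[ 0.4112 -0.0755]]
scene 50 [195 185  14  18 185] [201.4 193.7] [[ 0.4249 -0.1937]]
scene 30 [340 178  10  14 128] [344.4 184.5] [[0.4434 0.0618]]
scene 15 [402 163   9  11  81] [406.4 168.1] [[0.4086 0.1968]]
scene coaster 1500 [ 603.8 -156.9] 41.46612548828125
scene coaster 1421 [606.1 -62.1] 41.5863151550293
scene coaster 1337 [602.9  41.2] 41.448890686035156
scene coaster 1288 [609.1 141.4] 41.4609375
side 100 [314 267  16  25 348] [321.3 278.9] [[ 0.4131 -0.0759]]
side 50 [382 314  15  23 291] [389. 325.] [[ 0.4255 -0.1948]]
side 30 [272 220  24  15  28] [283.4 226.9] [[0.491  0.0877]]
side 30 [269 238  11  17 155] [274.3 245.8] [[0.4447 0.0617]]
side 15 [204 223   9  13  97] [208.1 228.5] [[0.4091 0.1978]]
side coaster 1378 [ 601.2 -160.2] 44.510074615478516
side coaster 1028 [601.  38.] 45.01496124267578
```

Caps agree in both views to about 1 mm. I'm moving the wrist camera over the bottles now to refine their yaw.

```bash
cat > go.py <<'E'
import sys
from h import *
s=robot.observe();t=np.array([float(a) for a in sys.argv[1:5]])
A=R.from_euler('xyz',s["tool_rot"]);d=A.inv().apply(t[:3]-s["tool_pos"])
dy=s["tool_rot"][2]-t[3];dy=(dy+np.pi)%(2*np.pi)-np.pi
print("t",round(s["time"],2),"d",d.round(4),"turn",round(dy,4))
E
python3 -m jog '[[[1,-0.03,-0.02,-0.01,0.12],[1,-0.06,-0.05,-0.02,0.24],[1,-0.09,-0.07,-0.03,0.36],[1,-0.12,-0.10,-0.04,0.48],[1,-0.15,-0.12,-0.05,0.60]]]'
python3 go.py 0.409 0.129 0.25 1.5708
```

```text
time: 0.52
tool_pos: [0.2835, 0.3232, 0.248]
tool_rot: [-3.14, 0.0, 2.174]
contact_force: [1.2, 0.4, 0.3]
opening: 0.092
grip_force: 0.0
t 0.52 d [-0.2312 -0.0067 -0.0019] turn 0.6029
```

```bash

python3 -m jog '[[[1,-0.04,-0.001,0,0.12],[1,-0.08,-0.002,0,0.24],[1,-0.12,-0.004,0,0.36],[1,-0.16,-0.005,0,0.48],[1,-0.20,-0.006,0,0.603]]]'
python3 -m jog '[[[1,-0.03,0.02,0,0],[1,-0.03,0.02,0,0],[1,-0.03,0.02,0,0],[1,-0.03,0.02,0,0]]]'
python3 go.py 0.409 0.129 0.25 1.5708
cat > look.py <<'E'
import sys
from h import *
k=int(sys.argv[1]);x,y=map(float,sys.argv[2:4]);name=sys.argv[4];base=float(sys.argv[5]) if len(sys.argv)>5 else 0
s=robot.observe();im=robot.read_camera("wrist");cv2.imwrite(f"pics/{name}.png",im[:,:,::-1])
c=cam("wrist",s);d=DIM[k];u=proj(c,[x,y,base+d[2]])
print("cam",c[2].round(3),"px",u.round(0))
for m,st,ce in blobs(green(im),150):
    if np.hypot(*(ce-u))<60:
        ct=max(cv2.findContours(m.astype(np.uint8),0,1)[0],key=len)
        P=ray(c,cv2.convexHull(ct)[:,0],base+d[2])
        (ctr,wh,a)=cv2.minAreaRect((P*1000).astype(np.float32))
        if wh[0]<wh[1]: yawx=a      # short side along angle a -> bottle x axis
        else: yawx=a+90
        yawx=(yawx+90)%180-90
        print("rect",np.round(ctr,1),"wh",np.round(wh,1),"bottle yaw deg",round(yawx,1),"area",st[4])
E
python3 look.py 15 .409 .197 w15
```

```text
time: 0.93
tool_pos: [0.3937, 0.156, 0.248]
tool_rot: [-3.142, -0.0, 1.57]
contact_force: [1.4, 0.8, 0.2]
opening: 0.092
grip_force: 0.0
time: 1.27
tool_pos: [0.4129, 0.1282, 0.2477]
tool_rot: [-3.14, -0.0, 1.575]
contact_force: [-0.2, 0.1, -0.2]
opening: 0.0919
grip_force: 0.0
t 1.27 d [ 0.0009 -0.0039 -0.0023] turn 0.0045
cam [0.412 0.196 0.435] px [321. 144.]
rect [408.6 209.5] wh [12.2 19. ] bottle yaw deg 77.5 area 174
rect [402.4 187.6] wh [12.9 18.8] bottle yaw deg 71.4 area 154
```

View pics/w15.png

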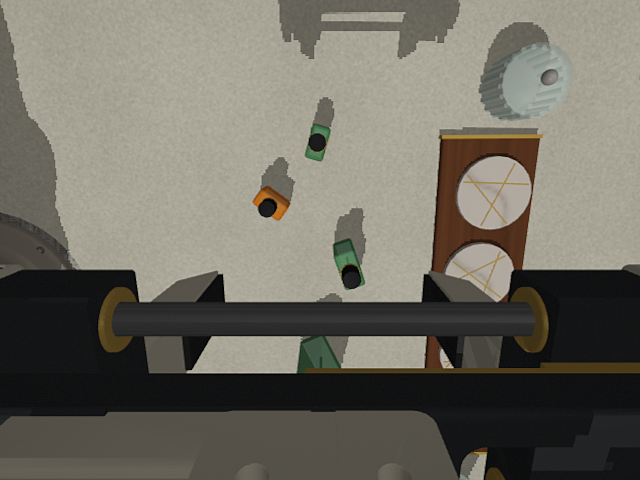

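Wrist view (up is +y, right is +x): bottle_15 at (317,142), orange at (269,204), bottle_30 at (348,265), end coaster at (494,192). The cap splits the green mask, so I'll merge the pieces.

```bash
cat > look.py <<'E'
import sys
from h import *
k=int(sys.argv[1]);x,y=map(float,sys.argv[2:4]);name=sys.argv[4];base=float(sys.argv[5]) if len(sys.argv)>5 else 0
s=robot.observe();im=robot.read_camera("wrist");cv2.imwrite(f"pics/{name}.png",im[:,:,::-1])
c=cam("wrist",s);d=DIM[k];u=proj(c,[x,y,base+d[2]])
r=np.hypot(d[0],d[1])/2*364/(c[2][2]-base-d[2])*1.25+4
g=green(im);yy,xx=np.mgrid[:480,:640];g[np.hypot(xx-u[0],yy-u[1])>r]=0
P=ray(c,np.argwhere(g)[:,::-1],base+d[2])
ctr,wh,a=cv2.minAreaRect((P*1000).astype(np.float32))
yaw=((a if wh[0]<wh[1] else a+90)+90)%180-90
print("px",u.round(),"rect",np.round(ctr,1),"wh",np.round(wh,1),"bottle yaw deg",round(yaw,1))
light=(im.min(2)>110).astype(np.uint8)
for b in blobs(light,1500):
    if b[1][4]<9000:
        P=ray(c,cv2.convexHull(np.argwhere(b[0])[:,::-1].astype(np.int32))[:,0],.02)
        ce,rr=cv2.minEnclosingCircle((P*1000).astype(np.float32))
        if 38<rr<46: print("coaster",np.round(ce,1),round(rr,1))
E
python3 look.py 15 .409 .197 w15b; python3 go.py 0.412 -0.144 0.25 1.5708
```

```text
px [321. 144.] rect [405.5 198.2] wh [35.1 19. ] bottle yaw deg -16.0
coaster [605.7 143.1] 41.9
coaster [600.1  42.9] 41.7
t 1.37 d [-0.2729 -0.0026 -0.0022] turn 0.0068
```

```bash

python3 -m jog '[[[1,-0.03,0,0,0.003],[1,-0.07,-0.001,-0.001,0.003],[1,-0.11,-0.002,-0.002,0.003],[1,-0.15,-0.003,-0.002,0.003],[1,-0.19,-0.003,-0.002,0.003]]]' >/dev/null
python3 -m jog '[[[1,-0.04,0,0,0],[1,-0.07,0,0,0],[1,-0.083,0,0,0],[1,-0.083,0,0,0],[1,-0.083,0,0,0]]]'
python3 look.py 100 .412 -.076 w100; python3 look.py 50 .425 -.194 w50x
```

```text
time: 2.2
tool_pos: [0.4115, -0.1442, 0.2499]
tool_rot: [-3.141, -0.001, 1.573]
contact_force: [-0.7, 0.4, 0.5]
opening: 0.0919
grip_force: 0.0
px [325. 144.] rect [409.8 -75.3] wh [33.1 60.5] bottle yaw deg 25.2
coaster [599.8  41.1] 42.3
coaster [603.2 -60.8] 42.0
coaster [ 600.6 -156.2] 41.8
px [336. 260.] rect [ 422.7 -186.3] wh [63.7 26.8] bottle yaw deg -1.8
coaster [599.8  41.1] 42.2
coaster [603.3 -61.1] 42.0
coaster [ 600.7 -156.6] 41.9
```

View pics/w100.png

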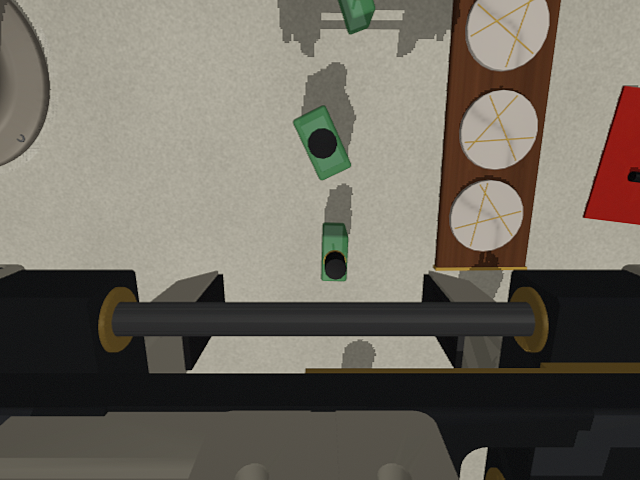

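Wrist view: bottle_100 at (322,143) is turned about +25°, bottle_50 at (335,255) is near 0°, and three coasters show at right. Now grasping bottle_100.

```bash

python3 -m jog '[[[1,0.02,0,0,-0.11],[1,0.05,0,0,-0.22],[1,0.069,0,0,-0.33],[1,0.069,0,0,-0.438],[1,0.069,0,0,-0.438]]]' >/dev/null
python3 -m jog '[[[1,0,0,0,0],[1,0,0,0.02,0]]]'
python3 go.py .411 -.0755 .071 2.0106
```

```text
time: 2.88
tool_pos: [0.4135, -0.0763, 0.2327]
tool_rot: [3.137, 0.005, 2.008]
contact_force: [0.5, -0.5, -0.2]
opening: 0.0921
grip_force: 0.0
t 2.88 d [ 0.0026 -0.0027  0.1617] turn -0.0022
```

```bash

python3 -m jog '[[[1,0.001,-0.001,0.04,0],[1,0.001,-0.001,0.08,0],[1,0.001,-0.001,0.115,0],[1,0.001,-0.001,0.14,0],[1,0.001,-0.001,0.155,0]]]'>/dev/null
python3 -m jog '[[[1,0,0,0,0],[1,0,0,0,0],[1,0,0,0,0]]]'
python3 go.py .411 -.0755 .071 2.0106
```

```text
time: 3.55
tool_pos: [0.411, -0.0759, 0.076]
tool_rot: [3.14, 0.001, 2.009]
contact_force: [0.9, 0.3, 0.6]
opening: 0.092
grip_force: 0.0
t 3.55 d [0.0004 0.0002 0.005 ] turn -0.0012
```

```bash

python3 -m jog '[[[0.2,0,0,0.004,0],[-0.1,0,0,0.004,0],[-0.3,0,0,0.004,0],[-0.5,0,0,0.004,0],[-0.7,0,0,0.004,0]]]' 25 >/dev/null
python3 -m jog '[[[-0.8,0,0,0,0],[-0.8,0,0,0,0],[-0.8,0,0,0,0],[-0.8,0,0,0,0],[-0.8,0,0,0,0]]]'
```

```text
time: 4.38
tool_pos: [0.4101, -0.0756, 0.071]
tool_rot: [3.142, -0.0, 2.011]
contact_force: [0.3, 0.8, -0.3]
opening: 0.03
grip_force: 0.0
```

```bash

python3 -m jog '[[[-0.8,0,0,0,0],[-0.8,0,0,0,0]]]'; python3 - <<'E'
from h import *
cv2.imwrite("pics/c1.png",robot.read_camera("scene")[100:260,180:400,::-1].repeat(3,0).repeat(3,1))
E
```

```text
time: 4.55
tool_pos: [0.4101, -0.0756, 0.071]
tool_rot: [3.141, -0.0, 2.011]
contact_force: [-0.4, 1.2, -0.7]
opening: 0.0245
grip_force: 25.0
```

View pics/c1.png

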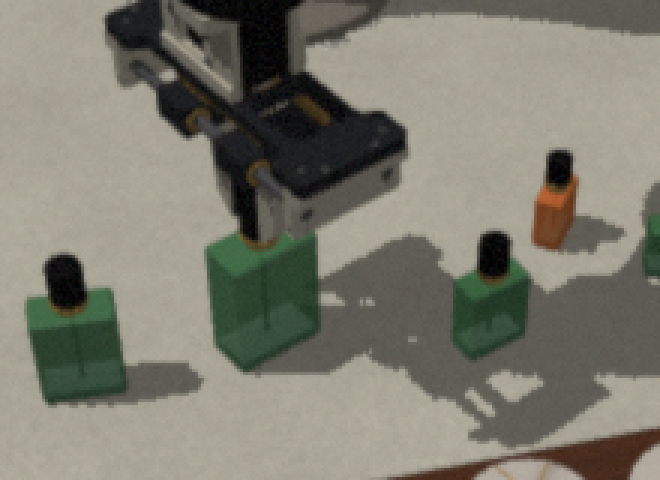

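The fingers have closed on the cap (opening 24.5 mm is about the 25 mm cap), and the tips are visible at shoulder height, higher than the pose says. I'll check the geometry.

```bash
python3 - <<'E'
from h import *
s=robot.observe();print(robot.nose_length,s["tool_pos"],s["tool_rot"],s["opening"],[a for a in dir(robot) if a[0]!='_'])
for n in("scene","side"):
    im=robot.read_camera(n);c=cam(n);T=s["tool_pos"]
    big=cv2.resize(im[100:300,200:420] if n=="scene" else im[220:380,220:440],None,fx=3,fy=3,interpolation=2)[:,:,::-1].copy()
    o=np.array([200,100]) if n=="scene" else np.array([220,220])
    for z,col in((T[2]-robot.nose_length,(0,0,255)),(T[2],(255,0,0)),(T[2]+.011,(0,255,255)),(.124,(255,0,255)),(.086,(255,255,255)),(0,(0,165,255))):
        p=((proj(c,[T[0],T[1],z])-o)*3).astype(int);cv2.line(big,(int(p[0])-40,int(p[1])),(int(p[0])+40,int(p[1])),col,1)
    cv2.imwrite(f"pics/d_{n}.png",big)
a=cv2.imread("pics/d_side.png");b=cv2.imread("pics/d_scene.png");b=b[:480];a=a[:480]
cv2.imwrite("pics/d.png",cv2.resize(np.hstack([a,b]),(800,291)))
cv2.imwrite("pics/d.png",a)
E
```

```text
0.008 [ 0.41010859 -0.07557333  0.07099079] [ 3.14149342e+00 -4.38952466e-05  2.01083616e+00] 0.024346645747553464 ['IKError', 'camera_model', 'hand_in', 'nose_length', 'observe', 'read_camera']
```

View pics/d.png

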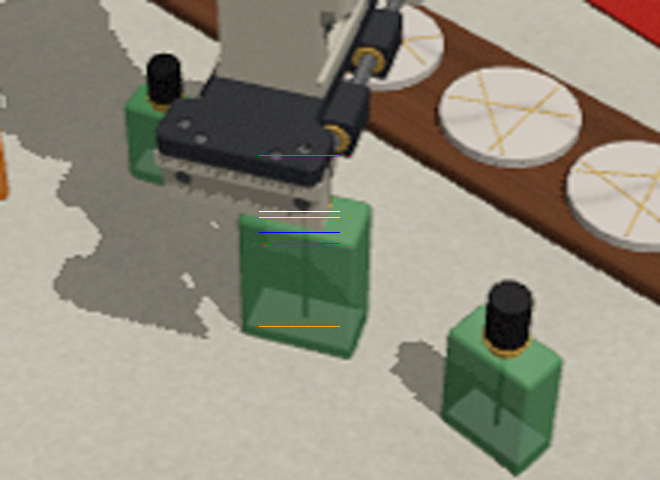

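```bash

python3 -m jog '[[[0.2,0,0,0,0],[0.6,0,0,0,0],[1,0,0,0,0],[1,0,0,0,0],[1,0,0,-0.01,0]]]'>/dev/null
python3 -m jog '[[[1,0,0,-0.04,0],[1,0,0,-0.08,0],[1,0,0,-0.12,0],[1,0,0,-0.12,0],[1,0,0,-0.12,0]]]'
python3 - <<'E'
from h import *
s=robot.observe();A=R.from_euler('xyz',s["tool_rot"]).as_matrix()
out=[]
for n in("scene","side"):
    im=robot.read_camera(n);c=cam(n)
    pts={}
    u=proj(c,s["tool_pos"]).astype(int);print(n,u)
    cv2.imwrite(f"pics/e_{n}_raw.png",im[:,:,::-1])
    x0,y0=u[0]-70,u[1]-80;big=cv2.resize(im[max(y0,0):u[1]+70,x0:u[0]+70],None,fx=2.8,fy=2.8,interpolation=2)[:,:,::-1].copy()
    for y in(-.0459,.0459):
      for z,col in((.008,(0,0,255)),(-.011,(0,255,255)),(-.058,(255,0,255))):
        a,b=[((proj(c,s["tool_pos"]+A@[x,y,z])-[x0,max(y0,0)])*2.8).astype(int) for x in(-.0095,.0095)]
        cv2.line(big,tuple(map(int,a)),tuple(map(int,b)),col,1)
    out.append(big[:420,:392])
h=min(o.shape[0] for o in out);cv2.imwrite("pics/e.png",np.hstack([o[:h] for o in out]))
E
```

```text
time: 5.53
tool_pos: [0.4113, -0.076, 0.2031]
tool_rot: [3.138, 0.004, 2.011]
contact_force: [-0.9, -0.6, -0.3]
opening: 0.0864
grip_force: 0.0
scene [262 125]
side [320 229]
```

View pics/e.png

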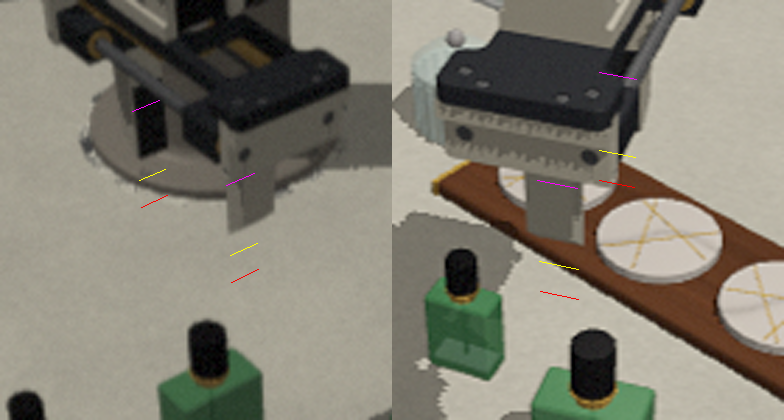

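```bash
python3 - <<'E'
from h import *
s=robot.observe();A=R.from_euler('xyz',s["tool_rot"]).as_matrix();print(s["tool_pos"].round(4),s["opening"])
o={"scene":(192,45),"side":(250,149)}
obs={"scene":(.065,{"Lbot":(230,232),"Rbot":(272,211),"plateLowR":(345,130)}),"side":(-.065,{"Lbot":(527,232),"Rbot":(585,243),"plateLowL":(445,160),"plateTopL":(440,110)})}
for n,(y,d) in obs.items():
    c=cam(n)
    for k,p in d.items():
        p=np.array(p,float)
        if n=="side":p[0]-=392
        px=p/2.8+o[n]
        # ray meets tool plane y=const
        K,B,q=c;dr=A.T@B@np.linalg.inv(K)@np.r_[px,1];q0=A.T@(q-s["tool_pos"])
        for yy in(y,y*.95): print(n,k,yy,(q0+dr*(yy-q0[1])/dr[1]).round(4))
E
```

```text
[ 0.4095 -0.0753  0.2003] 0.09037683940240372
scene Lbot 0.065 [-0.0225  0.065  -0.0465]
scene Lbot 0.06175 [-0.0202  0.0617 -0.0436]
scene Rbot 0.065 [ 0.0061  0.065  -0.0475]
scene Rbot 0.06175 [ 0.0084  0.0617 -0.0445]
scene plateLowR 0.065 [ 0.0571  0.065  -0.0783]
scene plateLowR 0.06175 [ 0.0597  0.0617 -0.0755]
side Lbot -0.065 [ 0.0064 -0.065  -0.0468]
side Lbot -0.06175 [ 0.0076 -0.0617 -0.044 ]
side Rbot -0.065 [-0.0207 -0.065  -0.0473]
side Rbot -0.06175 [-0.0196 -0.0617 -0.0445]
side plateLowL -0.065 [ 0.0436 -0.065  -0.0778]
side plateLowL -0.06175 [ 0.0451 -0.0617 -0.0752]
side plateTopL -0.065 [ 0.0443 -0.065  -0.104 ]
side plateTopL -0.06175 [ 0.0458 -0.0617 -0.1015]
```

Both outside views and the wrist view put the real fingertips about 38 mm behind the stated position, and the palm is shifted the same way. I'll go about 33 mm lower and use the jaw opening to check the grip (34 mm means it holds the body).

```bash

python3 -m jog '[[[1,0,0,0.03,0],[1,0,0,0.07,0],[1,0,0,0.11,0],[1,0,0,0.14,0],[1,0,0,0.15,0]]]'>/dev/null
python3 -m jog '[[[1,0,0,0.004,0],[1,0,0,0.008,0],[1,0,0,0.012,0],[1,0,0,0.012,0]]]'
python3 -m jog '[[[0.2,0,0,0,0],[-0.1,0,0,0,0],[-0.3,0,0,0,0],[-0.5,0,0,0,0],[-0.7,0,0,0,0]]]' 25 >/dev/null
python3 -m jog '[[[-0.8,0,0,0,0],[-0.8,0,0,0,0],[-0.8,0,0,0,0],[-0.8,0,0,0,0],[-0.8,0,0,0,0]]]'
```

```text
time: 6.38
tool_pos: [0.4101, -0.0756, 0.0389]
tool_rot: [3.142, -0.0, 2.011]
contact_force: [1.1, -0.1, 0.2]
opening: 0.0919
grip_force: 0.0
time: 7.22
tool_pos: [0.4101, -0.0756, 0.039]
tool_rot: [3.142, -0.0, 2.011]
contact_force: [-0.8, 1.1, -0.7]
opening: 0.0339
grip_force: 25.0
```

Body grip confirmed (33.9 mm). Lift, carry and turn square.

```bash

python3 -m jog '[[[-0.8,0,0,-0.008,0],[-0.8,0,0,-0.025,0],[-0.8,0,0,-0.05,0],[-0.8,0,0,-0.075,0],[-0.8,0,0,-0.09,0]]]'
python3 -m jog '[[[-0.8,-0.008,0.007,0,0],[-0.8,-0.025,0.022,0,0],[-0.8,-0.045,0.04,0,0],[-0.8,-0.065,0.058,0,0],[-0.8,-0.085,0.076,0,0]]]'>/dev/null
python3 -m jog '[[[-0.8,-0.02,0.018,0,0],[-0.8,-0.04,0.036,0,0],[-0.8,-0.057,0.052,0,0],[-0.8,-0.067,0.061,0,0],[-0.8,-0.070,0.063,0,0]]]'>/dev/null
python3 -m jog '[[[-0.8,0,0,0,0.06],[-0.8,0,0,0,0.16],[-0.8,0,0,0,0.27],[-0.8,0,0,0,0.38],[-0.8,0,0,0,0.44]]]'>/dev/null
python3 -m jog '[[[-0.8,0,0,0,0],[-0.8,0,0,0,0],[-0.8,0,0,0,0]]]'
python3 go.py .602 -.1567 .0595 1.5708
python3 - <<'E'
from h import *
for n in("scene","side"):
    cv2.imwrite(f"pics/f_{n}.png",robot.read_camera(n)[:,:,::-1])
E
```

```text
time: 7.63
tool_pos: [0.4107, -0.0758, 0.1316]
tool_rot: [3.14, 0.002, 2.011]
contact_force: [0.3, -0.8, -1.9]
opening: 0.0338
grip_force: 25.0
time: 9.13
tool_pos: [0.6014, -0.1564, 0.1291]
tool_rot: [-3.141, -0.0, 1.573]
contact_force: [0.6, 0.5, -1.5]
opening: 0.0335
grip_force: 25.0
t 9.13 d [-0.0003  0.0006  0.0696] turn 0.002
```

View pics/f_side.png

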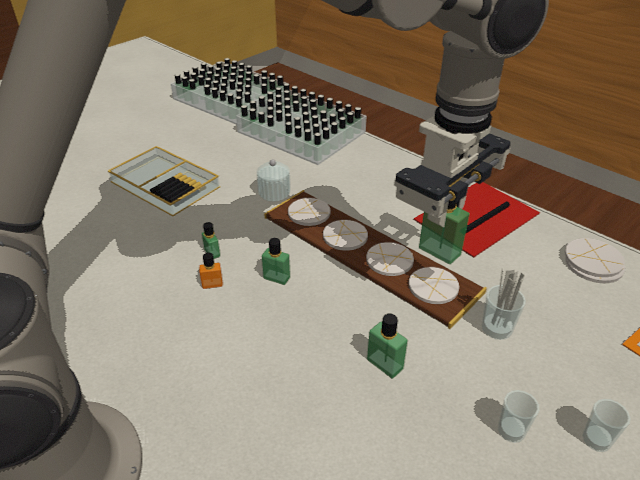

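Side view: bottle_100 hangs upright at (443,230) over the end coaster, clear of the glass at (503,300). Lowering it.

```bash

python3 -m jog '[[[-0.8,0,0,0.012,0.002],[-0.8,0,0,0.03,0.002],[-0.8,0,0,0.045,0.002],[-0.8,0,0,0.057,0.002],[-0.8,0,0,0.065,0.002]]]'>/dev/null
python3 -m jog '[[[-0.8,0,0,0.001,0],[-0.8,0,0,0.001,0],[-0.8,0,0,0.002,0],[-0.8,0,0,0.003,0]]]'
python3 -m jog '[[[-0.8,0,0,0.0005,0],[-0.8,0,0,0.001,0],[-0.8,0,0,0.001,0]]]'
```

```text
time: 9.98
tool_pos: [0.6025, -0.1568, 0.062]
tool_rot: [3.14, 0.001, 1.569]
contact_force: [-0.2, -0.3, -1.7]
opening: 0.0337
grip_force: 25.0
time: 10.23
tool_pos: [0.602, -0.1566, 0.0602]
tool_rot: [3.141, 0.0, 1.569]
contact_force: [-0.2, 0.0, -2.3]
opening: 0.0337
grip_force: 25.0
```

```bash

python3 -m jog '[[[-0.8,0,0,0.0005,0],[-0.8,0,0,0.001,0],[-0.8,0,0,0.001,0],[-0.8,0,0,0.001,0]]]'
python3 -m jog '[[[-0.8,0,0,0.0003,0],[-0.8,0,0,0.0006,0],[-0.8,0,0,0.0006,0],[-0.8,0,0,0.0006,0]]]'
```

```text
time: 10.57
tool_pos: [0.6019, -0.1566, 0.0591]
tool_rot: [3.141, -0.0, 1.569]
contact_force: [-0.3, -0.3, -1.3]
opening: 0.0335
grip_force: 25.0
time: 10.9
tool_pos: [0.602, -0.1567, 0.059]
tool_rot: [3.141, 0.0, 1.569]
contact_force: [-1.0, -0.2, 4.9]
opening: 0.0341
grip_force: 25.0
```

```bash

python3 -m jog '[[[-0.2,0,0,0,0],[-0.1,0,0,0,0],[0.2,0,0,0,0],[0.6,0,0,0,0],[1,0,0,0,0]]]'>/dev/null
python3 -m jog '[[[1,0,0,0,0],[1,0,0,0,0],[1,0,0,-0.01,0],[1,0,0,-0.03,0],[1,0,0,-0.06,0]]]'
python3 -m jog '[[[1,0,0,-0.04,0],[1,0,0,-0.08,0],[1,0,0,-0.12,0],[1,-0.01,-0.02,-0.13,0],[1,-0.03,-0.05,-0.13,0]]]'>/dev/null
python3 -m jog '[[[1,-0.02,-0.03,0,0],[1,-0.04,-0.06,0,0],[1,-0.06,-0.09,0,0],[1,-0.07,-0.12,0,0],[1,-0.075,-0.127,0,0]]]'>/dev/null
python3 -m jog '[[[1,0,0,0,0],[1,0,0,0,0],[1,0,0,0,0]]]'
python3 look.py 50 .425 -.194 w50; python3 look.py 100 .602 -.157 w100p .02
```

```text
time: 11.73
tool_pos: [0.6003, -0.156, 0.1172]
tool_rot: [-3.137, -0.002, 1.569]
contact_force: [-0.6, 0.1, 0.5]
opening: 0.0888
grip_force: 0.0
time: 12.82
tool_pos: [0.4257, -0.2609, 0.2487]
tool_rot: [3.141, 0.0, 1.569]
contact_force: [0.9, 0.3, 0.1]
opening: 0.0918
grip_force: 0.0
px [323. 145.] rect [ 423.  -193.5] wh [50.4 27. ] bottle yaw deg -0.7
coaster [ 599.8 -157.1] 41.4
px [531. 101.] rect [ 586.7 -157.6] wh [59.3 61.6] bottle yaw deg 0.1
coaster [ 599.8 -157. ] 41.5
```

View pics/w50.png

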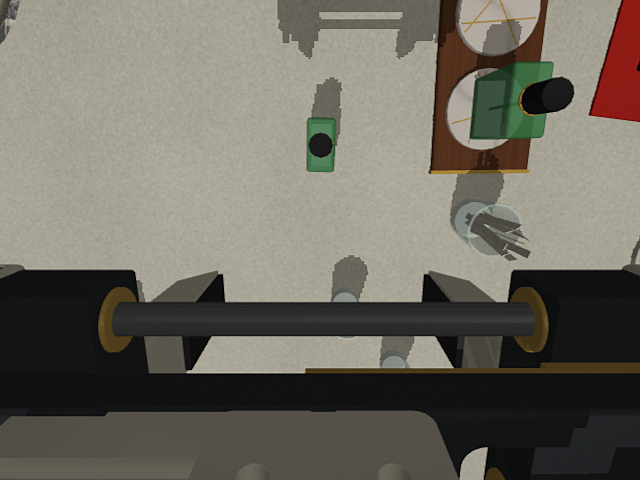

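Wrist view: bottle_50 at (320,145) is almost square, and bottle_100 stands upright on its coaster at upper right. Grasping bottle_50.

```bash

python3 -m jog '[[[1,0.02,0,0,0.01],[1,0.05,-0.001,0,0.01],[1,0.067,-0.001,0.02,0.01],[1,0.067,-0.001,0.05,0.01],[1,0.067,-0.001,0.09,0.01]]]'>/dev/null
python3 -m jog '[[[1,0,0,0.04,0],[1,0,0,0.08,0],[1,0,0,0.11,0],[1,0,0,0.125,0],[1,0,0,0.125,0]]]'>/dev/null
python3 -m jog '[[[1,0,0,0.005,0],[1,0,0,0.01,0],[1,0,0,0.015,0],[1,0,0,0.015,0],[1,0,0,0.015,0]]]'
python3 go.py .4243 -.194 .0165 1.559
```

```text
time: 14.17
tool_pos: [0.4241, -0.1944, 0.0189]
tool_rot: [3.141, 0.0, 1.559]
contact_force: [0.4, 0.1, 0.4]
opening: 0.0917
grip_force: 0.0
t 14.17 d [0.0004 0.0002 0.0024] turn -0.0001
```

```bash

python3 -m jog '[[[0.2,0,0,0.002,0],[-0.1,0,0,0.002,0],[-0.3,0,0,0.002,0],[-0.5,0,0,0.002,0],[-0.7,0,0,0.002,0]]]' 20 >/dev/null
python3 -m jog '[[[-0.8,0,0,0,0],[-0.8,0,0,0,0],[-0.8,0,0,0,0],[-0.8,0,0,0,0],[-0.8,0,0,0,0]]]'
python3 -m jog '[[[-0.8,0,0,0,0],[-0.8,0,0,0,0],[-0.8,0,0,0,0]]]'
```

```text
time: 15.0
tool_pos: [0.4238, -0.1942, 0.0164]
tool_rot: [3.142, -0.0, 1.559]
contact_force: [-0.3, 0.0, -0.1]
opening: 0.0296
grip_force: 0.0
time: 15.25
tool_pos: [0.4238, -0.1942, 0.0164]
tool_rot: [-3.142, -0.0, 1.559]
contact_force: [0.2, 0.0, 0.1]
opening: 0.0277
grip_force: 19.9
```

```bash

python3 -m jog '[[[-0.8,0,0,-0.008,0],[-0.8,0,0,-0.025,0],[-0.8,0,0,-0.05,0],[-0.8,0,0,-0.08,0],[-0.8,0,0,-0.10,0]]]'
python3 -m jog '[[[-0.8,0.01,0.005,0,-0.012],[-0.8,0.03,0.015,0,-0.012],[-0.8,0.055,0.03,0,-0.012],[-0.8,0.08,0.05,0,-0.012],[-0.8,0.10,0.075,0,-0.012]]]'>/dev/null
python3 -m jog '[[[-0.8,0.015,0.025,0,0],[-0.8,0.025,0.055,0,0],[-0.8,0.031,0.08,0,0],[-0.8,0.033,0.097,0,0],[-0.8,0.033,0.104,0,0]]]'>/dev/null
python3 -m jog '[[[-0.8,0,0,0.005,0],[-0.8,0,0,0.02,0],[-0.8,0,0,0.04,0],[-0.8,0,0,0.05,0],[-0.8,0,0,0.05,0]]]'
python3 go.py .6045 -.0615 .0365 1.5708
```

```text
time: 15.67
tool_pos: [0.4242, -0.1945, 0.1191]
tool_rot: [3.14, 0.001, 1.559]
contact_force: [1.1, -1.1, -1.1]
opening: 0.0276
grip_force: 19.9
time: 16.92
tool_pos: [0.6009, -0.0619, 0.0635]
tool_rot: [-3.135, -0.002, 1.57]
contact_force: [0.2, 0.2, -0.5]
opening: 0.0277
grip_force: 19.9
t 16.92 d [0.0004 0.0038 0.027 ] turn -0.0006
```

```bash

python3 -m jog '[[[-0.8,0,0.001,0.008,0],[-0.8,0,0.001,0.015,0],[-0.8,0,0.001,0.02,0],[-0.8,0,0.001,0.023,0],[-0.8,0,0.001,0.024,0]]]'>/dev/null
python3 -m jog '[[[-0.8,0,0,0,0],[-0.8,0,0,0,0],[-0.8,0,0,0,0]]]'
python3 go.py .6045 -.0615 .0365 1.5708
```

```text
time: 17.58
tool_pos: [0.6053, -0.0622, 0.0428]
tool_rot: [3.141, 0.0, 1.571]
contact_force: [-0.5, -0.6, 0.1]
opening: 0.0278
grip_force: 19.9
t 17.58 d [ 0.0007 -0.0008  0.0063] turn 0.0
```

```bash

python3 -m jog '[[[-0.8,0.0007,-0.001,0.002,0],[-0.8,0.0007,-0.001,0.004,0],[-0.8,0.0007,-0.001,0.005,0],[-0.8,0.0007,-0.001,0.0055,0],[-0.8,0.0007,-0.001,0.006,0]]]'
python3 -m jog '[[[-0.8,0,0,0.0003,0],[-0.8,0,0,0.0006,0],[-0.8,0,0,0.0006,0],[-0.8,0,0,0.0006,0]]]'
```

```text
time: 18.0
tool_pos: [0.604, -0.0614, 0.0364]
tool_rot: [-3.142, -0.0, 1.571]
contact_force: [-1.6, -0.0, 4.8]
opening: 0.0277
grip_force: 19.9
time: 18.33
tool_pos: [0.604, -0.0614, 0.0364]
tool_rot: [3.141, 0.0, 1.571]
contact_force: [-2.9, 0.9, 6.4]
opening: 0.0276
grip_force: 19.9
```

```bash

python3 -m jog '[[[-0.3,0,0,0,0],[-0.1,0,0,0,0],[0.2,0,0,0,0],[0.6,0,0,0,0],[1,0,0,0,0]]]'>/dev/null
python3 -m jog '[[[1,0,0,0,0],[1,0,0,0,0],[1,0,0,-0.01,0],[1,0,0,-0.03,0],[1,0,0,-0.06,0]]]'
python3 -m jog '[[[1,0,0,-0.04,0],[1,0,0,-0.08,0],[1,0,0,-0.12,0],[1,0.01,-0.02,-0.15,0],[1,0.02,-0.05,-0.152,0]]]'>/dev/null
python3 -m jog '[[[1,0.01,-0.03,0,0],[1,0.02,-0.06,0,0],[1,0.03,-0.09,0,0],[1,0.035,-0.107,0,0],[1,0.035,-0.11,0,0]]]'>/dev/null
python3 -m jog '[[[1,0,0,0,0],[1,0,0,0,0],[1,0,0,0,0]]]'
python3 look.py 30 .444 .062 w30;python3 go.py .444 .062 .05 1.5708
```

```text
time: 19.17
tool_pos: [0.6023, -0.0611, 0.0947]
tool_rot: [-3.137, -0.001, 1.571]
contact_force: [-0.3, -0.0, 0.1]
opening: 0.0874
grip_force: 0.0
time: 20.25
tool_pos: [0.4451, -0.0069, 0.248]
tool_rot: [3.141, 0.0, 1.57]
contact_force: [-0.1, -0.5, 0.0]
opening: 0.0915
grip_force: 0.0
px [323. 143.] rect [441.1  62.4] wh [23.2 42.8] bottle yaw deg 19.6
coaster [605.9 142.5] 42.1
coaster [600.   42.5] 41.9
t 20.3 d [ 0.0688 -0.001   0.1977] turn -0.0004
```

View pics/w30.png

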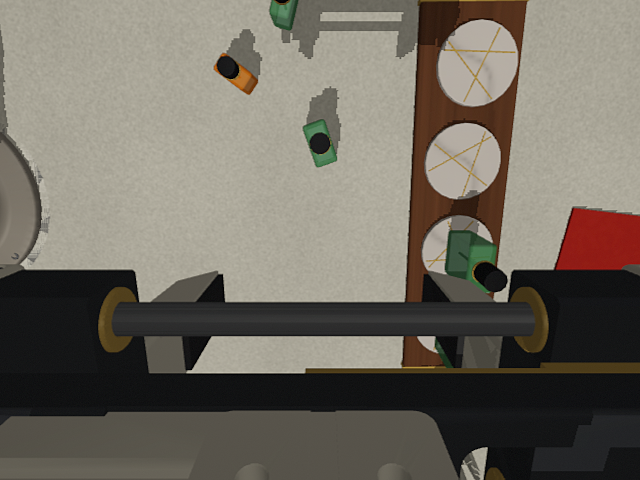

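Wrist view: bottle_30 at (320,143), turned about 20°, with the orange one at (235,73) well clear. bottle_50 stands on the second coaster.

```bash

python3 -m jog '[[[1,0.02,0,0,-0.10],[1,0.05,-0.001,0,-0.20],[1,0.069,-0.002,0.02,-0.30],[1,0.069,-0.002,0.05,-0.342],[1,0.069,-0.002,0.09,-0.342]]]'>/dev/null
python3 -m jog '[[[1,0,0,0.04,0],[1,0,0,0.08,0],[1,0,0,0.11,0],[1,0,0,0.13,0],[1,0,0,0.14,0]]]'>/dev/null
python3 -m jog '[[[1,0,0,0.005,0],[1,0,0,0.01,0],[1,0,0,0.012,0],[1,0,0,0.012,0],[1,0,0,0.012,0]]]'
python3 go.py .443 .062 .001 1.913
```

```text
time: 21.55
tool_pos: [0.4426, 0.0625, 0.0064]
tool_rot: [3.14, 0.0, 1.913]
contact_force: [-0.3, -0.6, -0.0]
opening: 0.0919
grip_force: 0.0
t 21.55 d [-0.0006  0.0002  0.0054] turn -0.0002
```

```bash

python3 -m jog '[[[0.2,0,0,0.003,0],[-0.1,0,0,0.005,0],[-0.3,0,0,0.005,0],[-0.5,0,0,0.005,0],[-0.7,0,0,0.005,0]]]' 15 >/dev/null
python3 -m jog '[[[-0.85,0,0,0,0],[-0.85,0,0,0,0],[-0.85,0,0,0,0],[-0.85,0,0,0,0],[-0.85,0,0,0,0]]]'>/dev/null
python3 -m jog '[[[-0.85,0,0,0,0],[-0.85,0,0,0,0],[-0.85,0,0,0,0],[-0.85,0,0,0,0]]]'
python3 go.py .6015 .0418 .0 1.5708
```

```text
time: 22.72
tool_pos: [0.442, 0.0625, 0.0008]
tool_rot: [3.142, -0.0, 1.913]
contact_force: [-0.1, 0.6, 1.4]
opening: 0.0239
grip_force: 15.0
t 22.72 d [-0.073   0.1433  0.0008] turn 0.3419
```

```bash

python3 -m jog '[[[-0.85,0,0,-0.008,0],[-0.85,0,0,-0.025,0],[-0.85,0,0,-0.05,0],[-0.85,0,0,-0.08,0],[-0.85,0,0,-0.10,0]]]'
python3 -m jog '[[[-0.85,-0.006,0.01,0,0],[-0.85,-0.018,0.035,0,0],[-0.85,-0.034,0.066,0,0],[-0.85,-0.05,0.098,0,0],[-0.85,-0.062,0.122,0,0]]]'>/dev/null
python3 -m jog '[[[-0.85,-0.008,0.016,0,0.05],[-0.85,-0.0105,0.0215,0,0.14],[-0.85,-0.0105,0.0215,0,0.24],[-0.85,-0.0105,0.0215,0,0.32],[-0.85,-0.0105,0.0215,0,0.342]]]'>/dev/null
python3 -m jog '[[[-0.85,0,0,0.005,0],[-0.85,0,0,0.02,0],[-0.85,0,0,0.04,0],[-0.85,0,0,0.06,0],[-0.85,0,0,0.068,0]]]'>/dev/null
python3 -m jog '[[[-0.85,0,0,0.002,0],[-0.85,0,0,0.004,0],[-0.85,0,0,0.004,0]]]'
python3 go.py .6015 .0423 .021 1.5708
```

```text
time: 23.13
tool_pos: [0.4425, 0.0625, 0.1035]
tool_rot: [3.14, 0.001, 1.913]
contact_force: [1.3, -0.5, -1.0]
opening: 0.024
grip_force: 15.0
time: 24.63
tool_pos: [0.602, 0.0423, 0.0294]
tool_rot: [3.141, -0.0, 1.571]
contact_force: [-0.2, 0.1, -1.0]
opening: 0.0239
grip_force: 15.0
t 24.63 d [-0.     -0.0005  0.0084] turn 0.0005
```

```bash

python3 -m jog '[[[-0.85,0,0,0.003,0],[-0.85,0,0,0.005,0],[-0.85,0,0,0.0065,0],[-0.85,0,0,0.007,0],[-0.85,0,0,0.0075,0]]]'
python3 -m jog '[[[-0.85,0,0,0.0005,0],[-0.85,0,0,0.0008,0],[-0.85,0,0,0.0008,0],[-0.85,0,0,0.0008,0]]]'
```

```text
time: 25.05
tool_pos: [0.6015, 0.0424, 0.0214]
tool_rot: [3.141, -0.0, 1.571]
contact_force: [0.4, -1.0, -0.5]
opening: 0.0242
grip_force: 15.0
time: 25.38
tool_pos: [0.6016, 0.0424, 0.0208]
tool_rot: [3.141, -0.0, 1.571]
contact_force: [-0.3, 0.4, 2.4]
opening: 0.024
grip_force: 15.0
```

```bash

python3 -m jog '[[[-0.4,0,0,0,0],[-0.2,0,0,0,0],[0.2,0,0,0,0],[0.6,0,0,0,0],[1,0,0,0,0]]]'>/dev/null
python3 -m jog '[[[1,0,0,0,0],[1,0,0,0,0],[1,0,0,-0.01,0],[1,0,0,-0.03,0],[1,0,0,-0.06,0]]]'
python3 -m jog '[[[1,0,0,-0.04,0],[1,0,0,-0.08,0],[1,0,0,-0.12,0],[1,0.01,-0.02,-0.15,0],[1,0.025,-0.05,-0.168,0]]]'>/dev/null
python3 -m jog '[[[1,0.015,-0.03,0,0],[1,0.03,-0.06,0,0],[1,0.045,-0.09,0,0],[1,0.058,-0.12,0,0],[1,0.062,-0.141,0,0]]]'>/dev/null
python3 -m jog '[[[1,0,0,0,0],[1,0,0,0,0],[1,0,0,0,0]]]'
python3 look.py 15 .409 .197 w15c;python3 go.py .408 .1975 .05 1.5708
```

```text
time: 26.22
tool_pos: [0.5997, 0.0424, 0.0794]
tool_rot: [-3.136, -0.0, 1.571]
contact_force: [0.5, -0.1, -0.6]
opening: 0.0827
grip_force: 0.0
time: 27.3
tool_pos: [0.4112, 0.1293, 0.2493]
tool_rot: [3.14, -0.0, 1.571]
contact_force: [0.4, 0.3, -1.2]
opening: 0.092
grip_force: 0.0
px [321. 145.] rect [405.6 198.1] wh [35.  18.9] bottle yaw deg -15.6
coaster [605.8 143. ] 41.9
t 27.35 d [ 0.0684 -0.0037  0.1989] turn -0.0004
```

```bash

python3 -m jog '[[[1,0.02,0,0,0.10],[1,0.05,-0.002,0,0.20],[1,0.068,-0.0035,0.02,0.272],[1,0.068,-0.0035,0.05,0.272],[1,0.068,-0.0035,0.09,0.272]]]'>/dev/null
python3 -m jog '[[[1,0,0,0.04,0],[1,0,0,0.08,0],[1,0,0,0.11,0],[1,0,0,0.13,0],[1,0,0,0.145,0]]]'>/dev/null
python3 -m jog '[[[1,0,0,0.008,0],[1,0,0,0.013,0],[1,0,0,0.017,0],[1,0,0,0.017,0],[1,0,0,0.017,0]]]'
python3 go.py .4078 .1976 -.012 1.2985
```

```text
time: 28.6
tool_pos: [0.4077, 0.1975, -0.0029]
tool_rot: [3.141, -0.001, 1.299]
contact_force: [-0.3, -1.2, -0.8]
opening: 0.0918
grip_force: 0.0
t 28.6 d [0.0002 0.0001 0.0091] turn 0.0001
```

```bash

python3 -m jog '[[[1,0,0,0.004,0],[1,0,0,0.007,0],[1,0,0,0.009,0],[1,0,0,0.009,0]]]'
python3 -m jog '[[[0.2,0,0,0,0],[-0.1,0,0,0,0],[-0.3,0,0,0,0],[-0.5,0,0,0,0],[-0.7,0,0,0,0]]]' 12 >/dev/null
python3 -m jog '[[[-0.9,0,0,0,0],[-0.9,0,0,0,0],[-0.9,0,0,0,0],[-0.9,0,0,0,0],[-0.9,0,0,0,0]]]'>/dev/null
python3 -m jog '[[[-0.9,0,0,0,0],[-0.9,0,0,0,0],[-0.9,0,0,0,0],[-0.9,0,0,0,0]]]'
python3 go.py .607 .1423 .0 1.5708
```

```text
time: 28.93
tool_pos: [0.4068, 0.1973, -0.0127]
tool_rot: [-3.141, 0.0, 1.299]
contact_force: [-0.9, 0.0, -0.9]
opening: 0.0919
grip_force: 0.0
time: 30.1
tool_pos: [0.407, 0.1974, -0.0125]
tool_rot: [-3.142, -0.0, 1.299]
contact_force: [-0.6, -0.4, 0.7]
opening: 0.0201
grip_force: 12.0
t 30.1 d [ 0.0007  0.2075 -0.0125] turn -0.2721
```

```bash

python3 -m jog '[[[-0.9,0,0,-0.008,0],[-0.9,0,0,-0.025,0],[-0.9,0,0,-0.05,0],[-0.9,0,0,-0.08,0],[-0.9,0,0,-0.10,0]]]'
python3 -m jog '[[[-0.9,0,0.01,0,0],[-0.9,0,0.035,0,0],[-0.9,0,0.067,0,0],[-0.9,0,0.10,0,0],[-0.9,0,0.133,0,0]]]'>/dev/null
python3 -m jog '[[[-0.9,0.0005,0.03,0,-0.05],[-0.9,0.0007,0.055,0,-0.12],[-0.9,0.0007,0.07,0,-0.20],[-0.9,0.0007,0.0745,0,-0.26],[-0.9,0.0007,0.0745,0,-0.272]]]'>/dev/null
python3 -m jog '[[[-0.9,0,0,0.005,0],[-0.9,0,0,0.02,0],[-0.9,0,0,0.04,0],[-0.9,0,0,0.06,0],[-0.9,0,0,0.07,0]]]'>/dev/null
python3 -m jog '[[[-0.9,0,0,0.002,0],[-0.9,0,0,0.004,0],[-0.9,0,0,0.004,0]]]'
python3 go.py .607 .1423 .0075 1.5708
```

```text
time: 30.52
tool_pos: [0.4075, 0.1975, 0.0902]
tool_rot: [3.14, -0.001, 1.299]
contact_force: [0.7, -0.2, -1.2]
opening: 0.0198
grip_force: 12.0
time: 32.02
tool_pos: [0.6073, 0.1425, 0.014]
tool_rot: [3.141, -0.0, 1.571]
contact_force: [1.0, -0.9, 0.0]
opening: 0.0199
grip_force: 12.0
t 32.02 d [-0.0002 -0.0003  0.0065] turn -0.0003
```

```bash

python3 -m jog '[[[-0.9,0,0,0.003,0],[-0.9,0,0,0.0045,0],[-0.9,0,0,0.005,0],[-0.9,0,0,0.0055,0],[-0.9,0,0,0.006,0]]]'
python3 -m jog '[[[-0.9,0,0,0.0005,0],[-0.9,0,0,0.0008,0],[-0.9,0,0,0.0008,0],[-0.9,0,0,0.0008,0]]]'
```

```text
time: 32.43
tool_pos: [0.6072, 0.1423, 0.0078]
tool_rot: [3.141, -0.0, 1.571]
contact_force: [0.6, 0.3, -0.9]
opening: 0.0199
grip_force: 12.0
time: 32.77
tool_pos: [0.6072, 0.1423, 0.0075]
tool_rot: [3.141, -0.0, 1.571]
contact_force: [-2.9, -0.5, 5.7]
opening: 0.02
grip_force: 12.0
```

Contact. Release, rise and look with all cameras.

```bash

python3 -m jog '[[[-0.5,0,0,0,0],[-0.3,0,0,0,0],[0.1,0,0,0,0],[0.5,0,0,0,0],[1,0,0,0,0]]]'>/dev/null
python3 -m jog '[[[1,0,0,0,0],[1,0,0,0,0],[1,0,0,-0.01,0],[1,0,0,-0.03,0],[1,0,0,-0.06,0]]]'>/dev/null
python3 -m jog '[[[1,0,0,-0.04,0],[1,0,0,-0.08,0],[1,0,0,-0.12,0],[1,0,-0.02,-0.16,0],[1,0,-0.05,-0.19,0]]]'>/dev/null
python3 -m jog '[[[1,0,-0.04,0,0],[1,0,-0.08,0,0],[1,0,-0.12,0,0],[1,0.03,-0.14,0,0],[1,0.06,-0.14,0,0]]]'>/dev/null
python3 -m jog '[[[1,0.04,0,0,0],[1,0.06,0,0,0],[1,0.06,0,0,0],[1,0.06,0,0,0]]]'
python3 - <<'E'
from h import *
T={100:(.602,-.1567),50:(.6045,-.0615),30:(.6015,.0418),15:(.607,.1423)}
for n in("scene","side"):
    im=robot.read_camera(n);cv2.imwrite(f"pics/g_{n}.png",im[:,:,::-1]);c=cam(n)
    for k,t in T.items():
        d=DIM[k];z=.02+(d[2]+.006+d[3])/2;u=proj(c,[*t,z])
        for b in blobs((im.max(2)<45).astype(np.uint8),25):
            if np.hypot(*(b[2]-u))<12: print(n,k,((ray(c,b[2],z)[0]-t)*1000).round(1),b[1][4])
E
```

```text
time: 34.77
tool_pos: [0.4192, 0.2629, 0.2545]
tool_rot: [3.141, 0.0, 1.573]
contact_force: [-0.8, -0.2, 0.6]
opening: 0.0917
grip_force: 0.0
scene 100 [ 0.6 -0.3] 332
scene 50 [0.5 0.2] 217
scene 30 [ 1.2 -0.1] 163
scene 15 [1.2 0.1] 125
side 100 [ 3.4 -0.8] 317
side 50 [2.4 0.1] 201
side 30 [ 2.7 -0.9] 134
side 15 [ 3.5 -0.2] 85
```

View pics/g_scene.png

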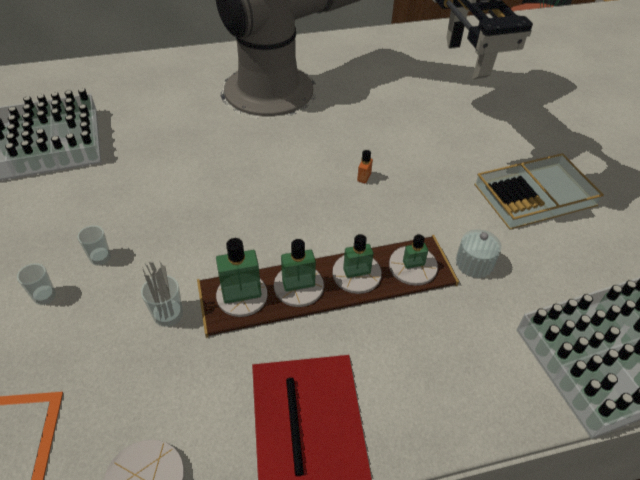

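View pics/g_side.png

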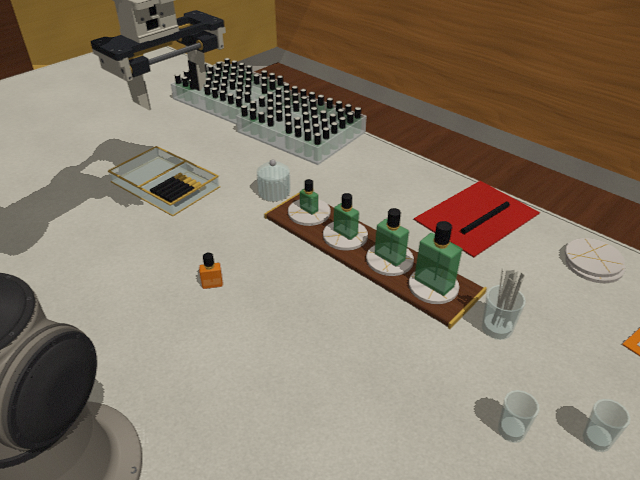

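Both views show all four bottles upright, square and centred to 1–3 mm, in order from glass to jar, with the glass, jar and orange bottle where they were.

```bash
python3 -c "
from cell import robot
print(robot.hand_in())"
```

```text
the job is handed in; nothing more can be done
None
```

The four bottles stand upright and square on their coasters, largest beside the glass of strips down to smallest beside the jar, each centred to about 1–3 mm by my camera measurements, and the job was handed in at about 35 s (an early close-up of the gripper around bottle_100's cap was released without lifting or tipping it).

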